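# Clamp the regulator and hold its knob pressed home

### The arm

A 7-joint arm with a two-finger parallel gripper is mounted at the origin on a cart in front of the work surface, level with it; the furniture and walls round the work are solid. World frame = base frame: x ahead of the robot, y to its left, z up, the work surface at z = 0. Lengths are in mm, angles in rad, forces in N, time in s.
With the tool pointing down it reaches from about 425 to 950 mm from the base axis. Payload 16.7 kg.
Tool frame: the origin (TCP) lies midway between the tips of the shut fingers; the grasp point (between the pads) lies 19 mm behind it; z points along the fingers, y is the line along which they close (so a half turn about z gives the same grasp; the last joint's range is limited). The gripper opens to 94 mm and grips with 3 to 60 N. Pads are 16 mm wide; open, the fingers measure 119 mm over their backs; the gripper's body (75 mm by 177 mm) begins 78 mm behind the grasp point.
Start: joints at [1.022, 0.426, 0.074, 1.606, -0.034, 1.111, -0.067], TCP at [262.699, -621.742, 205.467] pointing down, gripper open.
Joint ranges: [-2.85, 2.85], [-0.5, 2.14], [-1.23, 1.37], [0.21, 2.46], [-1.02, 4.16], [0.16, 2.05], [-2.73, 2.73]. Speed limits (rad/s): [1.89, 1.89, 2.39, 2.39, 3.01, 3.01, 3.01].

### API

Orientations are given as a unit quaternion [x, y, z, w].
In Python, from rig import arm gives the robot as it stands. The module is installed in compiled form; this text tells all that it offers.
- The arm moves only by the tool arm_command, never from a script. Its argument "deltas" is a list of rows, each a list of 6 numbers: the shift along the tool's x, y, z in units of 0.05 m (1.0 is 0.05 m), then the turn, a rotation vector about the tool's x, y, z in units of 0.15 rad (1.0 is 0.15 rad). In form: [[tx, ty, tz, ax, ay, az], ...]. A call has 1 to 10 rows; each row shifts and turns the commanded pose from where the row before left it, along the tool's axes as they then stand; what a row does not reach is not made up. A row lasts 1/10 s, in which the tool goes at most 50 mm and 8.59 degrees, less where a joint would pass 70% of its speed; a pose out of reach is approached as far as the arm can. A call with a number of a shift or a turn outside -1 to 1 is refused whole. A call with a gripper value outside its range is refused whole. "gripper" is the opening, from -1 (shut) to 1 (fully open), set as the call begins (left out, the last holds). The fingers move at their own pace and stop on an object; the grip force is fixed at half the most. Time passes only in rows, so rows that do not move let the fingers close. It gives the time, the measured TCP pose, the force, the opening and the grip force at its end, in the units of the state.
- arm.read_state(): the state, without advancing time (a new reading comes with each control period).
- arm.snapshot(name): name is "side" or "top" or "wrist"; returns a dict with "color" (480x640x3 uint8, red, green, blue), "K" (3x3 intrinsics, pixels), "dist" ([k1, k2, p1, p2, k3] as OpenCV has them; the pictures are not rectified), "position" and "orientation" of the camera in the world; the wrist camera has in their place "T_tool_cam" (4x4, takes a point from camera to tool coordinates, whose origin is the TCP and whose axes are the flange's). Camera axes: x right, y up, looking along -z (the intrinsics and any distortion apply to the point x, -y, -z); pixel columns grow to the right and rows downward; lengths in mm; the calibration is good to about 2 mm. A picture is of the moment at which its call begins: read the wrist's pose just before it. There is no depth.
- arm.sign_off(): hands the job in; it is judged then, once.
The state is a dict: "clock": time; "qpos": joint angles; "joint_vel": joint speeds; "joint_torque": joint torques, N m; "tcp_pos": TCP position; "orientation": TCP orientation; "wrist_force": force on the tool from outside, world axes, zero at the start; "torque": the same for the moment, N m; "width": finger opening in mm; "finger_force": force on a finger pad.
Only numpy, scipy, OpenCV 4.12 (cv2) and the standard library are available. Lean on these libraries where they do the work, as an engineer would, in place of code of your own. Each camera call takes 0.05 s, during which the arm holds its last target. There are 200 camera calls.

### The job

Turn the crank of the small drill vice until its jaw grips the grey speed regulator standing in it. Then take the loose black knob, turn it so that its D-shaped bore matches the D-shaft on top of the regulator, push it on and down against the spring collar until it is fully home, and finish while still holding the knob pressed down, so that I can tighten its grub screw. Leave the wood block, the cup and the bolt where they are.

Things in the scene. Friction and masses are not known exactly. Their poses are not given: they have to be found in the camera images.
- vice: Low grey drill vice fixed to the bench, 90 mm wide, 150 mm long, 70 mm high, yawed a little. Origin on the bench under the middle of the clamped regulator; x points to the fixed jaw (face at x = +25 mm), away from crank and robot; z up. Bed 30 mm above the bench. The crank sticks out at the -x end towards the robot; the nut block there ends at x = -99 mm.
- spindle_axis (a point): Point on the horizontal spindle axis, 50 mm above the bench, level with the middle of the crank's handle; x along the axis towards the jaws.
- crank (a joint): Vice crank angle, rad. 0: handle level with the spindle on the vice's +y side (robot's left); growing, it goes up over the top (1.57) and down the right side, clockwise seen from the robot, closing the jaw 3.2 mm per rad. Starts at 0 to 0.6; the jaw has pushed the regulator against the fixed jaw at about 2.1; 0.1 more clamps it. Takes 5 N at the handle, far more once gripping. Stays put. Limit 3.0.
- crank_grip (a point): Centre of the crank's black round handle, 12 mm thick, 45 mm long, parallel to the spindle, 40 mm off its axis; from this point the handle reaches 26 mm towards the crank arm and 19 mm to its free end. Pinch it from above: it turns between the fingers while they follow the circle. Moves with the crank.
- jaw: Moving jaw of the vice, 84 mm wide, its top 70 mm above the bench. It closes along the vice's +x. Its face lies at x = -31.7 mm of this frame, whose origin coincides with the vice's origin at crank 0 and then moves with the jaw.
- regulator: Loose grey box with aluminium top plate, 50 mm (x, between the jaws) by 64 mm by 70 mm high, 0.45 kg, standing on the vice bed with a few mm of play. Origin at the centre of its underside (30 mm above the bench), so its top is 100 mm above the bench. A cable gland sticks out 15 mm on its +y side.
- shaft_tip (a point): Centre of the end of the upright steel D-shaft on the regulator, 20 mm above the regulator's top plate. Shaft 12 mm in diameter with a flat 3 mm off the axis; x points out through the flat. The last 3 mm are chamfered by 1.5 mm. Its angle differs from start to start; it is stiff (0.4 N m) and hardly turns.
- collar (a joint): Spring collar round the foot of the shaft, brass ring 24 mm in diameter: 0 = up (its top 7 mm above the top plate), 0.005 = pressed fully down (2 mm above it), m. Spring force 4 N at the top, 8 N at the bottom; it lifts the knob again when that is let go.
- knob: Loose black knob, 60 g, upright on the bench. Origin: centre of underside. Body 44 mm wide, 20 mm high; on it a wing to grip, 14 mm thick (y), x -19 to +22 mm, z 20 to 43 mm, pointed at +x with a white line. D-bore from below, 14 mm wide, 19 mm deep, flat 3.8 mm off axis on the +x side: fits when its x is within 0.1 rad of shaft_tip's x. Home: underside 2 mm over the regulator's top plate.
- wood_block: Bystander: wooden block 74 x 100 x 35 mm, right of the drill vice. Origin under its centre.
- cup_mix: Bystander: pale empty cup 70 mm wide, 71 mm high, beyond the knob. Origin under its centre.
- bolt_0: Bystander: steel bolt about 50 mm long lying left of the knob. Origin under its centre.
Mind the look-alikes: they are no part of the job. Several things have the shape of the knob; the one meant has the colours described above.

How it is judged (in metres and radians):
On the way:
1. the vice jaw grips the regulator, before the knob is on the shaft (contact force between jaw and regulator above 10 N and horizontal distance between knob and shaft_tip above 0.05 m), for 0.3 s.
At the end, for the whole second after the job is handed in: The jaw still grips the regulator (over 10 N); the knob is on the D-shaft (axes within 3 mm, flats within 0.25 rad, upright within 0.12 rad), at most 2.5 mm short of home with the collar pressed down over 3.5 of 5 mm, and the fingers still hold and press it (over 2 N) (contact force between jaw and regulator above 10 N and horizontal distance between knob and shaft_tip below 0.003 m and angle between the x axis of knob and the x axis of shaft_tip, either way round below 0.25 rad and angle between knob's own z axis and vertical below 0.12 rad and z of knob in the frame of shaft_tip below -0.0155 m and value of joint collar above 0.0035 m and contact force between the fingers and knob above 2 N and linear speed of knob below 0.02 m/s); the arm keeps its last pose, push and grip.
It fails at once if the wood block is moved by more than 30 mm (distance of wood_block from where it was at the start of the episode above 0.03 m).
It fails at once if the cup is moved by more than 30 mm (distance of cup_mix from where it was at the start of the episode above 0.03 m).
It fails at once if the bolt is moved by more than 30 mm (distance of bolt_0 from where it was at the start of the episode above 0.03 m).
It fails at once if the regulator is lifted or knocked out of the vice (angle between regulator's own z axis and vertical above 0.2 rad or z of regulator in the frame of vice above 0.05 m).
It also fails if it takes over 59 s, if anything falls off the work surface, if the arm or the gripper's body presses on something with over 40 N, if the wrist force passes 120 N, or if a joint passes its speed limit or range.

## Working session

There is one attempt and no reset: what is moved stays moved. The work goes in short steps, Python scripts to look and compute and a tool call to move; the robot and the scene stay as the last step left them, time stands still between calls to the robot, and variables do not carry over. Pictures are saved under pics/ and viewed, at most 10 in all, crops included, and the job is handed in when it is done.

Besides the shell and the picture viewer there is one more tool, called after "Emit:" as name([rows], argument=value, ...), one row to a line, values as JSON. arm_command: Moves the arm, as the interface text tells. Shifts and turns lie within -1 to 1; 1 stands for 0.05 m of shift or 0.15 rad of turn. Its arguments: {"type":"object","properties":{"deltas":{"type":"array"},"gripper":{"type":"number"}},"required":["deltas"]}

```bash
mkdir -p pics; cat > h.py <<'E'
import numpy as np, cv2, json
from scipy.spatial.transform import Rotation as R
from rig import arm
def snap(name,fn):
    st=arm.read_state(); s=arm.snapshot(name)
    cv2.imwrite(f'pics/{fn}.png',s['color'][:,:,::-1])
    if name=='wrist':
        T=np.eye(4);T[:3,:3]=R.from_quat(st['orientation']).as_matrix();T[:3,3]=st['tcp_pos']
        C=T@np.array(s['T_tool_cam'])
    else:
        C=np.eye(4);C[:3,:3]=R.from_quat(s['orientation']).as_matrix();C[:3,3]=s['position']
    np.savez(f'pics/{fn}.npz',K=s['K'],d=np.array(s['dist'],float),C=C)
def world(fn,uv,z):
    f=np.load(f'pics/{fn}.npz');C=f['C']
    p=cv2.undistortPoints(np.array(uv,float).reshape(-1,1,2),f['K'],f['d']).reshape(-1,2)
    r=np.c_[p[:,0],-p[:,1],-np.ones(len(p))]@C[:3,:3].T
    return C[:3,3]+r*((z-C[2,3])/r[:,2])[:,None]
def pix(fn,P):
    f=np.load(f'pics/{fn}.npz');C=f['C']
    q=(np.array(P,float).reshape(-1,3)-C[:3,3])@C[:3,:3]
    return cv2.projectPoints(q*[1,-1,-1],np.zeros(3),np.zeros(3),f['K'],f['d'])[0].reshape(-1,2)
E
python3 - <<'E'
from h import *
for n in('top','side'):
    snap(n,n+'0'); f=np.load(f'pics/{n}0.npz'); print(f['C'][:3].round(2).tolist(),f['K'][0,0])
s=arm.read_state();print(s)
E
```

```text
[[-0.03, 0.99, -0.16, 275.25], [-1.0, -0.03, -0.0, 9.67], [-0.01, 0.16, 0.99, 1540.1]] 614.9684505341236
[[0.91, 0.14, -0.39, -29.74], [-0.41, 0.35, -0.84, -1169.39], [0.02, 0.93, 0.38, 645.13]] 592.2364804780666
{'clock': 0.1, 'qpos': array([ 1.02151098,  0.42665857,  0.07387319,  1.60657497, -0.03408264,
        1.11081309, -0.06712418]), 'joint_vel': array([ 2.67902581e-04, -2.98586461e-04,  8.95971705e-05, -1.31398176e-03,
        7.49554568e-04, -5.15031404e-04,  4.45875255e-04]), 'joint_torque': array([ 9.25489498e-03, -9.37459803e+01,  3.67764249e+00, -4.55041730e+01,
       -4.86461492e-02,  1.67130819e-02, -3.47919820e-05]), 'tcp_pos': array([ 262.51512893, -621.40441095,  204.83941607]), 'orientation': array([ 9.80094416e-01,  1.98531052e-01, -1.70607586e-04, -5.72284529e-04]), 'wrist_force': array([ 0.33928787, -0.57241379,  0.12605944]), 'torque': array([0.00047939, 0.00743638, 0.00311864]), 'finger_force': 0.0, 'width': 93.78396627367398}
```

View pics/top0.png

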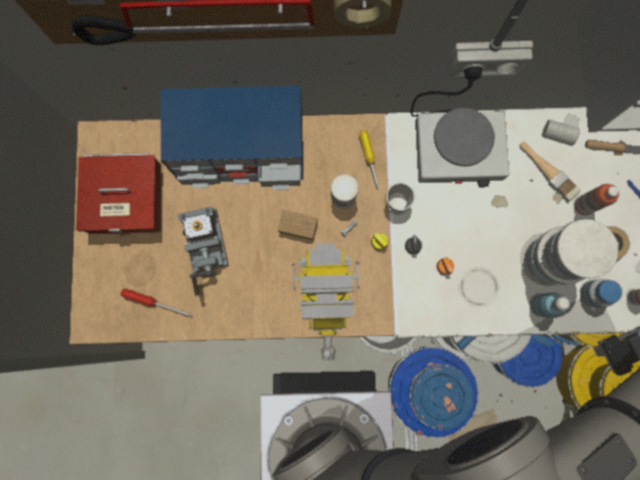

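View pics/side0.png

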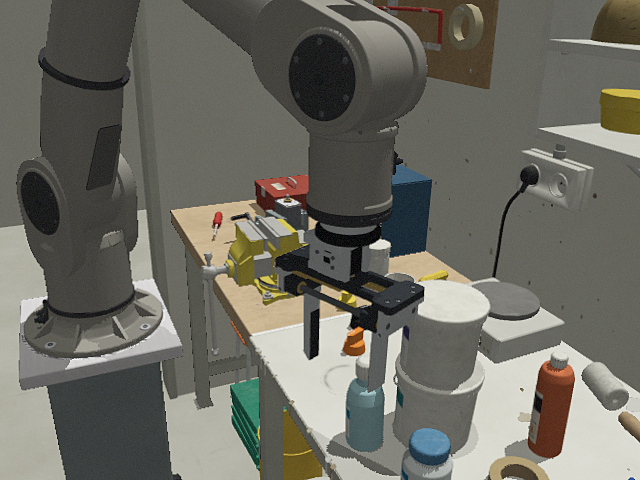

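The black object at (413,244) fits the knob description. The yellow (379,241) and orange (445,266) objects have the same shape but the wrong colour. The vice is at (203,245), with its crank near (200,285) and the regulator at (198,226). I'll enlarge both to confirm.

```bash
python3 - <<'E'
from h import *
im=cv2.imread('pics/top0.png')
a=cv2.resize(im[195:315,150:250],None,fx=4.5,fy=4.5,interpolation=2)
b=cv2.resize(im[215:275,370:450],None,fx=4,fy=4,interpolation=2)
b=cv2.copyMakeBorder(b,0,a.shape[0]-b.shape[0],0,0,0)
cv2.imwrite('pics/crop1.png',np.hstack([a,b]))
for n,uv,z in[('reg',(198,226),105),('crank',(200,285),60),('knob',(413,244),30),('cup',(345,188),50),('bolt',(348,228),5),('blk',(297,223),35),('yv',(327,260),100)]: print(n,world('top0',uv,z)[0].round())
E
```

```text
reg [551. 292. 105.]
crank [415. 295.  60.]
knob [ 506. -228.   30.]
cup [648. -63.  50.]
bolt [555. -70.   5.]
blk [566.  59.  35.]
yv [462. -13. 100.]
```

View pics/crop1.png

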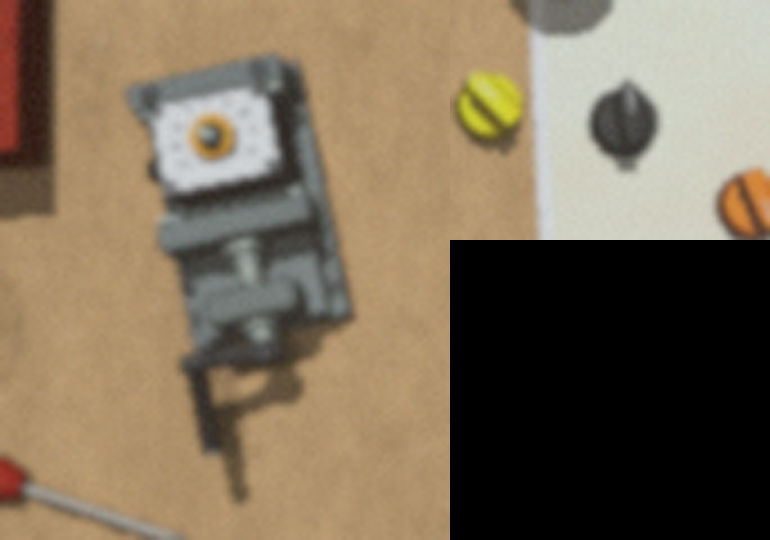

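The crop confirms it: the black knob has its wing and a pale pointer facing up in the image, roughly world +x. The vice handle is on its left side, from about (193,276) to (197,295) in the top image. I'll start moving towards the vice.

Emit:
arm_command([
  [0,0,-0.6,0,0,0.64],
  [0.4,-0.25,-0.6,0,0,0.63],
  [0.8,-0.5,-0.4,0,0,0],
  [0.8,-0.5,-0.4,0,0,0],
  [0.8,-0.5,-0.4,0,0,0],
  [0.8,-0.5,-0.2,0,0,0],
  [0.8,-0.5,0,0,0,0],
  [0.4,-0.25,0,0,0,0],
  [0,0,0,0,0,0],
], gripper=0)

```text
clock: 1.0
tcp_pos: [465.4, -422.4, 333.7]
orientation: [0.994, 0.107, 0.0, -0.001]
wrist_force: [-0.1, -0.0, -1.0]
width: 47.4
finger_force: 0.0
```

```bash
python3 - <<'E'
from h import *
s=arm.read_state();print(s['clock'],s['qpos'].round(2),s['tcp_pos'].round(1),R.from_quat(s['orientation']).as_matrix().round(3).tolist())
w=arm.snapshot('wrist');print(np.array(w['T_tool_cam']).round(2).tolist(),w['K'][0][0])
E
```

```text
1.0 [ 0.64  0.27 -0.    1.55 -0.    1.33 -0.72] [ 465.4 -422.4  333.7] [[0.977, 0.214, 0.0], [0.214, -0.977, 0.002], [0.001, -0.001, -1.0]]
[[0.0, 0.97, 0.24, 68.9], [1.0, -0.0, 0.0, 0.49], [0.0, 0.24, -0.97, -178.92], [0.0, 0.0, 0.0, 1.0]] 373.7359695282885
```

Emit:
arm_command([
  [0.2,-0.5,0,0,0,0],
  [0.35,-0.9,0.3,0,0,0],
  [0.35,-0.9,0.3,0,0,0],
  [0.35,-0.9,0.3,0,0,0],
  [0.15,-0.4,0.3,0,0,0],
  [0,0,0,0,0,0],
  [0,0,0,0,0,0],
])

```text
clock: 1.75
tcp_pos: [492.4, -238.3, 274.6]
orientation: [0.995, 0.104, -0.0, 0.0]
wrist_force: [0.1, 0.1, 0.3]
width: 47.3
finger_force: 0.0
```

```bash
python3 -c "
from h import *
snap('wrist','wk')"
```

Emit:
arm_command([
  [0.1,-0.5,0,0,0,0],
  [0.2,-1,0,0,0,0],
  [0.2,-1,0,0,0,0],
  [0.2,-1,0,0,0,0],
  [0.2,-1,0,0,0,0],
  [0.2,-1,0,0,0,0],
  [0.2,-1,0,0,0,0],
  [0.2,-1,0,0,0,0],
  [0.2,-1,0,0,0,0],
  [0.2,-1,0,0,0,0],
])

```text
clock: 2.8
tcp_pos: [488.6, 238.7, 275.3]
orientation: [0.995, 0.103, 0.001, -0.0]
wrist_force: [0.7, 0.5, -0.7]
width: 47.1
finger_force: 0.0
```

Emit:
arm_command([
  [0.1,-0.6,0.3,0,0,0],
  [0,-0.2,0.3,0,0,0],
  [0,0,0,0,0,0],
  [0,0,0,0,0,0],
])

```text
clock: 3.2
tcp_pos: [485.0, 276.6, 244.7]
orientation: [0.995, 0.103, -0.0, 0.0]
wrist_force: [-0.2, -0.3, -0.1]
width: 47.2
finger_force: 0.0
```

```bash
python3 -c "
from h import *
snap('wrist','wv');s=arm.read_state();print(s['clock'],s['qpos'].round(2),s['tcp_pos'].round(1))
a=cv2.imread('pics/wv.png');b=cv2.imread('pics/wk.png');b=cv2.resize(b[60:420,170:470],None,fx=1,fy=1)
"
```

```text
3.25 [-0.19  0.24 -0.52  1.8   0.13  1.14 -2.12] [485.1 276.6 245.1]
```

View pics/wv.png

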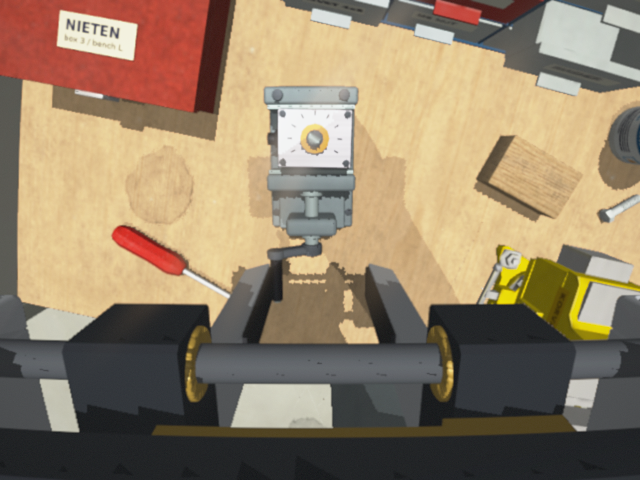

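View pics/wk.png

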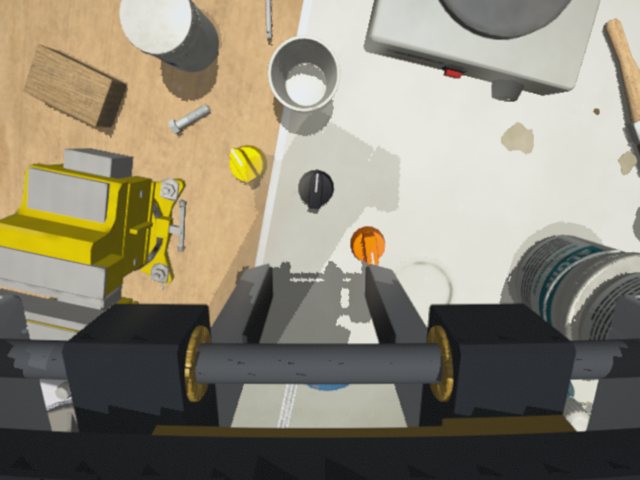

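Wrist view over the vice (wv): regulator plate at (315,139), shaft at (315,138), moving jaw at y≈182, crank arm from (315,248) to (275,255), handle from (279,255) to (278,300). In wk the black knob is at (316,188), yellow at (245,163) and orange at (368,245). I'll enlarge both areas for precise pixels.

```bash
python3 - <<'E'
from h import *
a=cv2.imread('pics/wv.png');b=cv2.imread('pics/wk.png')
A=cv2.resize(a[115:165,270:360],(450,250),interpolation=2)
D=cv2.resize(a[165:310,255:365],(440,580),interpolation=2)
B=cv2.resize(b[165:220,285:345],(330,303),interpolation=2)
o=np.zeros((590,800,3),np.uint8);o[:580,:330]=cv2.resize(D,(330,580));o[:250,340:790]=A;o[260:563,340:670]=B
cv2.imwrite('pics/crop2.png',o)
h=world('wv',[(279,258),(278,298)],62);print('handle',h.round(1))
print('shaft',world('wv',[(315,138)],120).round(1),'spindle nut', world('wv',[(312,200),(315,248)],60).round(1))
print('fixed jaw corners',world('wv',[(264,92),(357,90)],70).round(1), 'jaw', world('wv',[(267,176),(355,175)],70).round(1))
print('plate',world('wv',[(278,110),(353,110),(353,168),(278,168)],100).round(1))
print('knob',world('wk',[(318,188)],20).round(1))
E
```

```text
handle [[434.3 306.4  62. ]
 [391.2 299.6  62. ]]
shaft [[556.4 294.1 120. ]] spindle nut [[498.7 285.6  60. ]
 [451.5 272.8  60. ]]
fixed jaw corners [[587.3 347.8  70. ]
 [606.1 266.4  70. ]] jaw [[513.8 331.8  70. ]
 [531.7 251.   70. ]]
plate [[572.6 329.  100. ]
 [585.4 268.1 100. ]
 [538.9 257.4 100. ]
 [525.7 320.2 100. ]]
knob [[ 510.9 -234.    20. ]]
```

View pics/crop2.png

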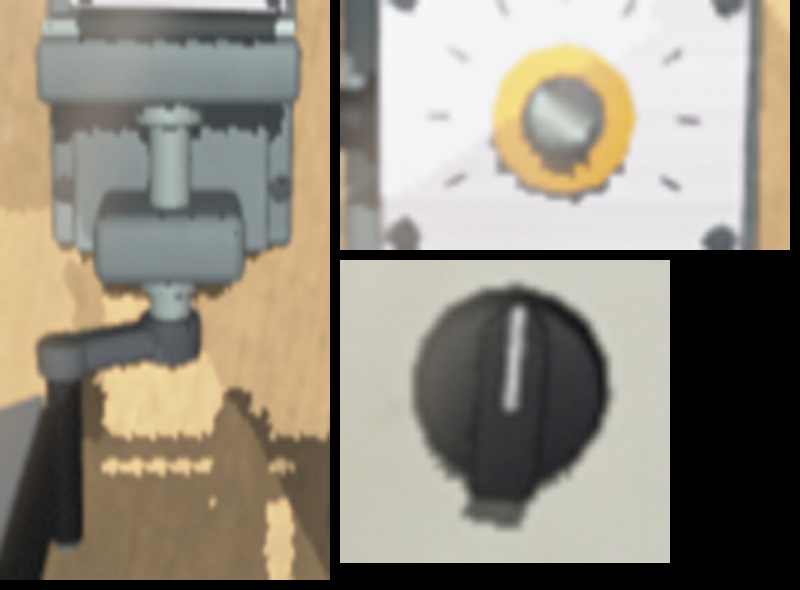

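```bash
python3 - <<'E'
from h import *
from scipy.optimize import least_squares
# model fit of vice: x0,y0,yaw, crank angle, hub x
obs={'fl':(264,92),'fr':(357,90),'hub':(313.3,249),'arm':(275.7,254),'end':(277.7,301),'nut':(312,214)}
def pts(p):
    x,y,w,th,xh=p;c,s=np.cos(w),np.sin(w)
    V=lambda a,b,z:(x+c*a-s*b,y+s*a+c*b,z)
    h=lambda a:V(a,40*np.cos(th),50+40*np.sin(th))
    return [V(-31.7+3.2*th,42,70),V(-31.7+3.2*th,-42,70),V(xh,0,56),h(xh),h(xh-45),V(-31.7+3.2*th-30,0,60)]
J=[(267,176),(355,175)]
pi=[J[0],J[1],obs['hub'],obs['arm'],obs['end']]
def f(p): return np.r_[(pix('wv',pts(p)[:5])-pi).ravel(),(p[2]-.22)*100,(p[3]-.3)*3]
r=least_squares(f,[556,294,.22,.3,-110]);print(r.x.round(3),r.fun.round(1))
x,y,w,th,xh=r.x;c,s=np.cos(w),np.sin(w)
for t in (th,th+.2,th-.2):print(t,np.array(pts([x,y,w,t,xh])[4])+19*np.array([c,s,0]))
print('axis pt',x+c*(xh-26),y+s*(xh-26))
# D-flat: highlight/dark; measure D direction at larger scale
a=cv2.imread('pics/wv.png')
print(cv2.cvtColor(a,6)[128:152,303:329])
E
```

```text
[ 5.51972e+02  2.98181e+02  2.17000e-01  5.25000e-01 -1.07779e+02] [-1.   0.   0.4  0.  -1.2  1.9  1.1  1.3  0.8 -3.4 -0.3  0.7]
0.5247957417518933 [413.87460015 303.1198844   70.04144979]
0.7247957417518933 [414.8825253  298.55825389  76.51930167]
0.32479574175189324 [413.1644301  306.33394585  62.76460855]
axis pt 421.3433402338327 269.31813574298985
[[240 231 223 219 219 219 219 220 219 220 219 218 219 219 218 214 211 204
  202 201 206 217 229 236 239 239]
 [232 223 219 219 219 219 219 218 218 215 203 200 205 206 205 202 202 201
  200 199 198 202 214 229 237 239]
 [224 219 219 219 220 219 217 202 191 182 169 169 170 169 173 180 194 200
  200 201 198 199 201 214 230 237]
 [219 219 219 219 219 217 199 171 152 146 147 154 152 150 151 157 177 193
  198 198 197 196 196 200 219 235]
 [218 218 218 218 215 203 179 164 152 146 148 152 151 149 148 148 155 172
  189 196 195 195 193 194 211 233]
 [218 219 219 217 201 179 184 188 172 160 154 152 150 149 148 146 143 144
  165 189 194 194 193 192 202 227]
 [219 219 220 215 182 171 202 215 195 177 164 159 152 149 147 144 141 136
  145 170 192 195
[... 1171 characters left out ...]
08 127 172
  189 191 189 188 188 187 201 231]
 [191 196 196 198 195 189 179 146 129 124 123 120 116 115 112 110 133 181
  191 190 189 188 186 193 221 233]
 [178 191 195 195 196 195 188 153 133 129 125 123 120 123 133 129 137 178
  190 190 188 187 177 181 225 234]
 [160 179 190 194 195 195 189 164 144 133 125 124 121 133 169 171 158 180
  188 188 186 177 151 161 224 233]
 [171 177 183 190 195 195 194 186 179 156 144 141 136 141 180 188 181 187
  189 186 182 175 159 175 224 233]
 [224 218 183 181 191 195 195 194 193 187 183 183 175 160 183 191 190 190
  187 178 178 215 223 225 231 233]
 [234 227 181 161 177 187 189 191 192 192 193 192 190 185 188 188 185 182
  176 153 163 226 235 235 234 234]]
```

Emit:
arm_command([
  [-0.42,-0.27,0.2,0,0,-0.07],
  [-0.43,-0.27,0.4,0,0,0],
  [-0.43,-0.27,0.7,0,0,0],
  [0,0,0.8,0,0,0],
  [0,0,0.7,0,0,0],
  [0,0,0.2,0,0,0],
  [0,0,0,0,0,0],
  [0,0,0,0,0,0],
])

```text
clock: 4.05
tcp_pos: [414.0, 304.6, 96.2]
orientation: [0.994, 0.109, 0.001, -0.0]
wrist_force: [-0.3, -0.7, 0.7]
width: 47.1
finger_force: 0.0
```

```bash
python3 - <<'E'
from h import *
snap('wrist','wc');s=arm.read_state();print(s['clock'],s['qpos'].round(2),s['tcp_pos'].round(1),R.from_quat(s['orientation']).as_matrix()[:,0].round(3))
for z in(62.8,70,76):print(pix('wc',[(414,303,z),(414-18,303-4,z)]).round())
E
```

```text
4.1 [-0.31  0.34 -0.53  2.04  0.24  0.81 -2.33] [414.1 304.8  96.4] [0.976 0.217 0.002]
[[321. 263.]
 [321. 292.]]
[[321. 267.]
 [321. 297.]]
[[321. 271.]
 [321. 301.]]
```

View pics/wc.png

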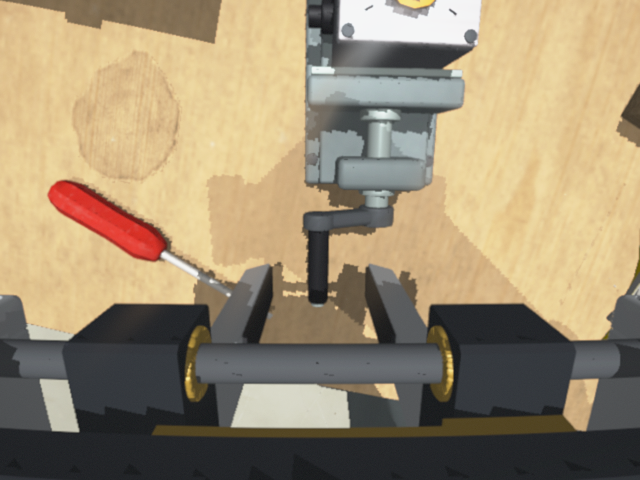

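The handle sits between the fingers: axis at x≈318, free end (318,302), arm end (318,222), hub (378,214), jaw corners (307,75) and (463,73). I'll refit the crank angle using both views.

```bash
python3 - <<'E'
from h import *
from scipy.optimize import least_squares
def pts(p):
    x,y,w,th,xh=p;c,s=np.cos(w),np.sin(w)
    V=lambda a,b,z:(x+c*a-s*b,y+s*a+c*b,z)
    h=lambda a:V(a,40*np.cos(th),50+40*np.sin(th))
    j=-31.7+3.2*th
    return [V(j,42,70),V(j,-42,70),V(xh,0,57),h(xh),h(xh-45)]
p1=[(267,176),(355,175),(313.3,249),(275.7,254),(277.7,301)]
p2=[(307,75),(463,73),(378,214),(318,222),(318,302)]
def f(p): return np.r_[(pix('wv',pts(p))-p1).ravel(),(pix('wc',pts(p))-p2).ravel(),(p[2]-.22)*100]
r=least_squares(f,[556,294,.22,.3,-110],loss='soft_l1');print(r.x.round(3),r.fun.round(1))
x,y,w,th,xh=r.x;c,s=np.cos(w),np.sin(w)
P=np.array(pts(r.x)[4])+19*np.array([c,s,0]);print(P)
for t in(.1,.3,.5,.7): print(t,np.sum(np.abs(f([*least_squares(lambda q:f([*q[:3],t,q[3]]),[556,294,.22,-110]).x[:3],t,xh]))))
E
```

```text
[ 5.52869e+02  2.99263e+02  2.22000e-01  4.83000e-01 -1.08139e+02] [-1.8 -0.8 -0.4 -1.2 -1.6  1.5  0.1  0.3  0.  -4.5 -1.8 -0.1  3.3  2.7
  0.   3.8  0.5 -0.1  0.8 -5.8  0.2]
[414.2183133  304.22203947  68.56370855]
0.1 61.78157008137965
0.3 44.17210573320616
0.5 33.22798561470419
0.7 52.24267099631601
```

Emit:
arm_command([
  [0,0,0.6,0,0,0],
  [0,0,0.37,0,0,0],
  [0,0,0,0,0,0],
])

```text
clock: 4.4
tcp_pos: [412.7, 304.0, 45.7]
orientation: [0.994, 0.109, -0.0, 0.0]
wrist_force: [-0.2, -0.1, 0.2]
width: 46.7
finger_force: 0.0
```

Emit:
arm_command([
  [0,0,0,0,0,0],
  [0,0,0,0,0,0],
  [0,0,0,0,0,0],
  [0,0,0,0,0,0],
  [0,0,0,0,0,0],
], gripper=-1)

```text
clock: 4.9
tcp_pos: [413.0, 304.9, 46.6]
orientation: [0.994, 0.11, 0.0, -0.0]
wrist_force: [0.3, 1.5, 2.0]
width: 11.3
finger_force: 30.0
```

Emit:
arm_command([
  [0,0.05,-0.073,0,0,0],
  [0,0.05,-0.073,0,0,0],
  [0,0.057,-0.056,0,0,0],
  [0,0.057,-0.056,0,0,0],
  [0,0.067,-0.044,0,0,0],
  [0,0.067,-0.044,0,0,0],
  [0,0,0,0,0,0],
])

```text
clock: 5.6
tcp_pos: [416.2, 290.2, 64.5]
orientation: [0.994, 0.11, 0.001, -0.002]
wrist_force: [-7.6, 9.2, 11.3]
width: 11.2
finger_force: 30.0
```

Emit:
arm_command([
  [0,0.07,-0.06,0,0,0],
  [0,0.07,-0.056,0,0,0],
  [0,0.076,-0.03,0,0,0],
  [0,0.076,-0.02,0,0,0],
  [0,0.079,-0.01,0,0,0],
  [0,0.079,-0.006,0,0,0],
  [0,0,0,0,0,0],
])

```text
clock: 6.3
tcp_pos: [421.1, 267.0, 73.3]
orientation: [0.994, 0.11, 0.0, -0.001]
wrist_force: [-7.2, 5.2, 10.5]
width: 10.9
finger_force: 30.0
```

Emit:
arm_command([
  [-0.02,0.08,-0.012,0,0,0],
  [0,0.08,0.01,0,0,0],
  [0,0.076,0.02,0,0,0],
  [0,0.076,0.024,0,0,0],
  [0,0.035,0.018,0,0,0],
  [0,0,0,0,0,0],
])

```text
clock: 6.9
tcp_pos: [424.5, 250.2, 70.2]
orientation: [0.994, 0.11, 0.001, -0.001]
wrist_force: [-2.2, 7.3, 3.5]
width: 10.8
finger_force: 30.0
```

Emit:
arm_command([
  [0,0.035,0.02,0,0,0],
  [0,0.034,0.02,0,0,0],
  [0,0.033,0.021,0,0,0],
  [0,0,0,0,0,0],
])

```text
clock: 7.3
tcp_pos: [425.4, 246.8, 67.5]
orientation: [0.994, 0.111, 0.001, -0.002]
wrist_force: [-5.5, 14.7, 6.6]
width: 10.8
finger_force: 30.0
```

Emit:
arm_command([
  [0,0.032,0.021,0,0,0],
  [0,0.032,0.022,0,0,0],
  [0,0.032,0.022,0,0,0],
  [0,0,0,0,0,0],
])

```text
clock: 7.7
tcp_pos: [426.5, 243.7, 64.7]
orientation: [0.994, 0.111, 0.001, -0.003]
wrist_force: [-8.7, 22.2, 10.1]
width: 11.2
finger_force: 30.1
```

Emit:
arm_command([
  [0,0.03,0.022,0,0,0],
  [0,0.03,0.022,0,0,0],
  [0,0,0,0,0,0],
  [0,0,0,0,0,0],
  [0,0,0,0,0,0],
])

```text
clock: 8.2
tcp_pos: [427.1, 241.8, 62.9]
orientation: [0.994, 0.111, 0.002, -0.004]
wrist_force: [-12.2, 24.4, 18.7]
width: 10.7
finger_force: 29.9
```

Emit:
arm_command([
  [0,0,0,0,0,0],
  [0,0,0,0,0,0],
  [0,0,0,0,0,0],
  [0,0,-0.3,0,0,0],
  [0,0,-0.8,0,0,0],
  [0,0,-0.8,0,0,0],
  [0.5,-0.1,-0.8,0,0,0],
  [0.7,-0.2,-0.4,0,0,0],
  [0,0,0,0,0,0],
  [0,0,0,0,0,0],
], gripper=0)

```text
clock: 9.2
tcp_pos: [482.5, 263.6, 216.0]
orientation: [0.994, 0.11, -0.0, -0.0]
wrist_force: [-0.1, -0.4, -1.3]
width: 47.0
finger_force: 0.0
```

```bash
python3 - <<'E'
from h import *
snap('wrist','ws');s=arm.read_state();print(s['clock'],s['qpos'].round(2),s['tcp_pos'].round(1))
a=cv2.imread('pics/ws.png');p=pix('ws',[(557,295,120)])[0];print(p)
x,y=p.astype(int);x0,y0=max(x-60,0),max(y-60,0);print(x0,y0)
b=cv2.resize(a[y0:y0+110,x0:x0+120],None,fx=5,fy=5,interpolation=2);cv2.imwrite('pics/ws_c.png',b[:600])
E
```

```text
9.25 [-0.15  0.26 -0.54  1.85  0.15  1.08 -2.11] [481.8 263.1 215.4]
[297.85914637 128.80114265]
237 68
```

View pics/ws_c.png

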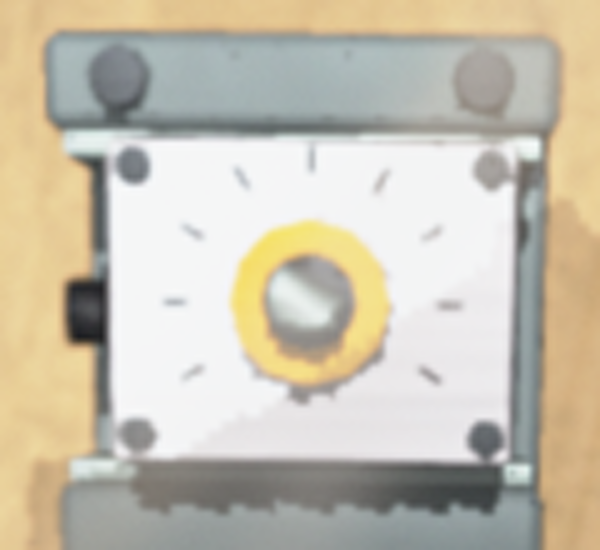

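The jaw now touches the regulator on both sides. The shaft is at about (299,128) in ws, but its flat is still unclear, so I'll go closer, directly above it.

Emit:
arm_command([
  [0.18,-0.14,0.4,0,0,0],
  [0.19,-0.14,0.8,0,0,0],
  [0,0,0.8,0,0,0],
  [0,0,0.26,0,0,0],
  [0,0,0,0,0,0],
  [0,0,0,0,0,0],
])

```text
clock: 9.85
tcp_pos: [497.6, 281.4, 104.2]
orientation: [0.994, 0.11, 0.0, -0.0]
wrist_force: [1.3, 0.1, 0.7]
width: 46.8
finger_force: 0.0
```

```bash
python3 - <<'E'
from h import *
snap('wrist','wd');s=arm.read_state();print(s['clock'],s['qpos'].round(2),s['tcp_pos'].round(1))
a=cv2.imread('pics/wd.png');p=pix('wd',[(557.5,294.2,120)])[0];print(p)
x,y=p.astype(int);x0,y0=x-40,max(y-35,0);print(x0,y0)
b=cv2.resize(a[y0:y0+75,x0:x0+80],None,fx=8,fy=8,interpolation=2)
b2=cv2.createCLAHE(3,(2,2)).apply(b[:,:,1])
cv2.imwrite('pics/wd_c.png',b)
E
```

```text
9.9 [-0.22  0.42 -0.51  1.91  0.26  0.88 -2.21] [498.1 281.6 104.7]
[318.94905392 162.19659449]
278 127
```

View pics/wd_c.png

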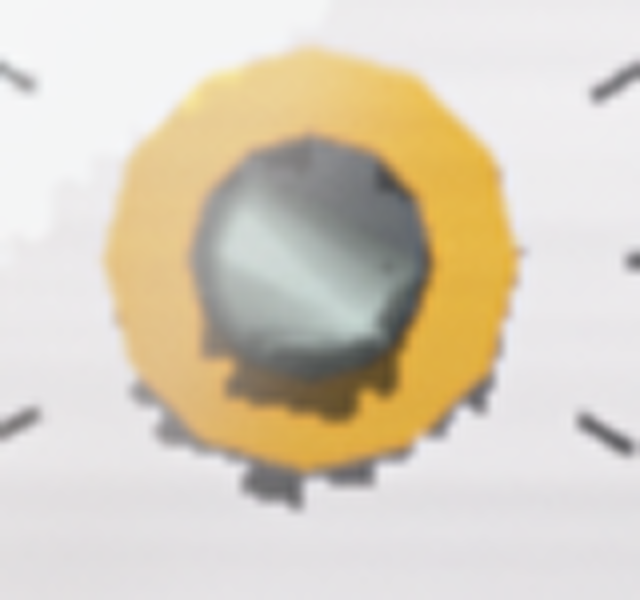

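The shaft outline is centred at about (312,257) in the crop and the collar looks the same on all sides. The upper-right part has a different tint, which may be the gap at the flat. I'll check the colours numerically.

```bash
python3 - <<'E'
from h import *
np.set_printoptions(linewidth=250)
a=cv2.imread('pics/wd.png')[142:177,298:336].astype(int)
print('G');print(a[:,:,1]);print('R-B... warm');print((a[:,:,2]-a[:,:,0])); print('G-(R+B)/2');print((a[:,:,1]-(a[:,:,0]+a[:,:,2])/2).astype(int))
E
```

```text
G
[[222 210 204 ... 187 190 205]
 [211 206 206 ... 187 186 189]
 [207 205 205 ... 188 188 187]
 ...
 [189 190 190 ... 175 175 174]
 [187 188 187 ... 175 174 167]
 [177 186 187 ... 172 166 150]]
R-B... warm
[[ 52  78  84 ... 152 140  93]
 [ 79  84  84 ... 155 157 143]
 [ 84  85  84 ... 154 156 158]
 ...
 [ 91  92  93 ... 157 160 158]
 [ 89  93  94 ... 158 158 147]
 [ 74  92  95 ... 159 144 100]]
G-(R+B)/2
[[10 16 14 ... 32 29 18]
 [16 15 15 ... 32 33 28]
 [16 14 14 ... 32 34 34]
 ...
 [10 11 12 ... 28 30 28]
 [ 9 10 11 ... 29 28 21]
 [ 4 10 11 ... 29 21 10]]
```

```bash
python3 - <<'E'
from h import *
import sys
a=cv2.imread('pics/wd.png')[143:176,300:334].astype(int)
for n,m in(('G',a[:,:,1]),('R-B',a[:,:,2]-a[:,:,0])):
    print(n)
    for r in m: print(' '.join(f'{v:3d}' for v in r))
E
```

```text
G
206 204 206 204 205 205 206 205 205 205 205 204 202 198 195 188 175 178 186 189 191 192 193 193 191 190 190 189 188 188 187 188 188 187
205 205 205 205 205 206 205 206 206 203 200 196 184 171 162 153 144 150 152 156 168 175 183 186 189 192 193 189 190 190 190 187 188 188
205 205 205 205 206 205 207 205 197 182 173 162 154 144 137 131 130 139 139 139 144 146 148 155 167 181 190 191 190 189 188 188 188 187
205 204 205 204 204 204 202 197 179 158 149 142 136 133 128 126 128 139 140 138 136 132 129 132 137 151 176 188 188 186 186 186 187 185
203 203 202 202 203 202 195 178 165 155 152 141 137 134 130 126 128 137 139 136 133 129 127 125 120 114 142 174 184 185 184 184 184 183
201 200 202 202 201 194 175 156 156 157 156 149 146 144 140 132 135 138 138 135 130 128 125 125 116  91 104 142 174 184 183 183 182 181
201 201 202 200 192 174 154 148 158 163 162 155 151 147 144 140 139 137 134 131 129 126 123 121 112  86  78 105 149 175 183 183 181 182
201 201 200 195 176 157 149 157 166 172 168 162 153 145 142 141 138 135 133 130 125 125 121 119 111  91  80  83 108 148 174 183 182 182
201 202 19
[... 7181 characters left out ...]
 154 157 156 157 157
 92  94  92  65  51  52  49  30  12   3  -1  -1  -2  -1  -2  -2  -2  -2  -2  -2  -4  -3  -3  -3   3  23  47  89 146 158 159 157 157 157
 93  94  96  94  97 100  96  53  25  15   9   5   2   0  -1  -1  -2  -2  -3  -3  -1   1   5  10  28  49  60  95 153 160 157 158 158 157
 92  95  97  99 103 105  97  55  32  29  27  23  16  12   6   3   1   1   4   8  17  26  34  45  54  59  61  94 153 157 157 157 158 158
 93  95  97 100 105 104  69  36  31  32  35  36  34  32  28  25  18  21  29  37  45  51  56  60  64  61  60  95 152 158 159 156 157 157
 94  96  99 101 105 103  59  34  34  34  37  38  41  42  42  42  43  45  50  55  56  58  69  93  95  73  71 110 153 158 159 156 157 158
```

The overhead view is ambiguous. I'll shift 110 mm to the right, which is on the way to the knob, for an oblique view of the shaft's side.

Emit:
arm_command([
  [0.1,0.5,0,0,0,0],
  [0.1,0.9,0,0,0,0],
  [0.1,0.8,0,0,0,0],
  [0,0,0,0,0,0],
  [0,0,0,0,0,0],
])

```text
clock: 10.4
tcp_pos: [537.1, 176.5, 104.7]
orientation: [0.994, 0.108, 0.001, -0.0]
wrist_force: [-0.3, 0.2, -0.2]
width: 47.0
finger_force: 0.0
```

```bash
python3 - <<'E'
from h import *
snap('wrist','wo');s=arm.read_state();print(s['clock'],s['qpos'].round(2),s['tcp_pos'].round(1))
a=cv2.imread('pics/wo.png');p=pix('wo',[(557.5,294.2,120),(557.5,294.2,100)]);print(p)
x,y=p.mean(0).astype(int);x0,y0=x-30,max(y-28,0);print(x0,y0)
b=cv2.resize(a[y0:y0+50,x0:x0+55],None,fx=7,fy=11,interpolation=2)
w=cv2.imread('pics/wd.png')[138:181,297:337]
w=cv2.resize(w,(400,430),interpolation=2); w=cv2.convertScaleAbs(w,alpha=1.2,beta=-40)
b=cv2.resize(a[y0:y0+54,x0:x0+60],(400,360),interpolation=2)
o=np.zeros((590,800,3),np.uint8);o[:430,400:]=w;o[:360,:400]=b
cv2.imwrite('pics/wo_c.png',o)
E
```

```text
10.45 [-0.04  0.4  -0.49  1.92  0.24  0.87 -2.  ] [536.6 177.6 104.5]
[[ 73.39909112 199.69097132]
 [ 98.18730324 193.9317291 ]]
55 168
```

View pics/wo_c.png

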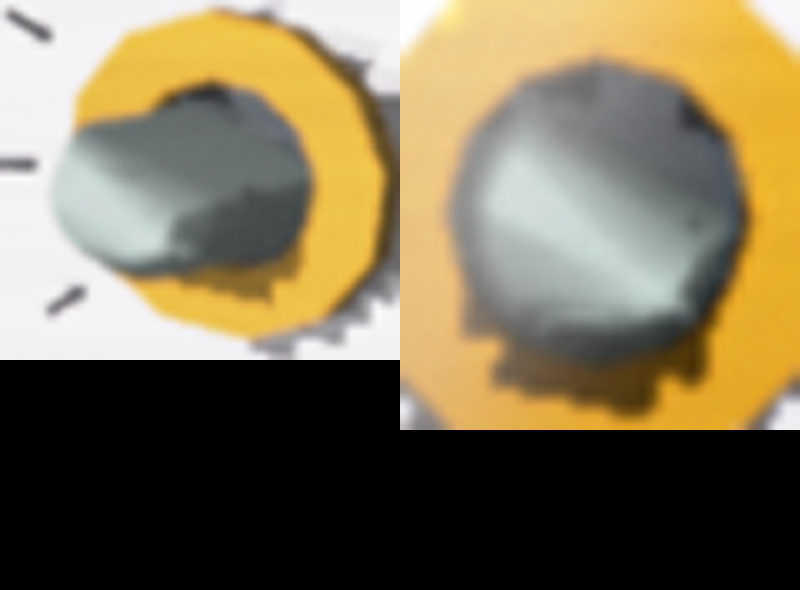

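The oblique view (left) shows the collar gap, with the plate visible through it, at the shaft's upper right. So the flat faces upper right in the overhead view, about 45° clockwise from tool x. The purple-tinted segment in the overhead view is that gap, and I'll fit its chord from the tint.

```bash
python3 - <<'E'
from h import *
a=cv2.imread('pics/wd.png')[143:176,300:334].astype(float)
a=cv2.GaussianBlur(a,(0,0),.8)
m=2*a[:,:,1]-a[:,:,0]-a[:,:,2]
for r in m: print(' '.join(f'{v:3.0f}' for v in r))
E
```

```text
28  28  29  29  29  30  30  31  30  28  26  23  19  15  13   9   6   6  11  16  21  28  35  41  45  49  52  55  57  59  60  62  64  64
 29  28  29  29  30  30  30  30  27  23  20  17  12   9   7   4   2   2   5   8  13  19  26  33  39  47  53  56  58  59  61  62  63  64
 29  29  29  29  29  30  29  26  19  12   8   5   3   1   0  -1  -1  -1  -1   0   2   5  11  16  24  36  48  55  58  59  61  62  63  64
 28  28  28  28  28  27  24  17   9   3   1  -0  -1  -1  -2  -2  -2  -2  -2  -2  -2  -1   1   4   9  20  36  49  56  59  60  62  63  63
 27  27  27  27  26  22  16   8   3  -0  -1  -1  -2  -2  -2  -2  -2  -2  -2  -2  -2  -2  -1  -0   2   8  22  38  51  57  60  61  62  62
 27  26  26  25  22  15   7   2   0  -0   0  -1  -2  -2  -2  -1  -1  -1  -1  -1  -1  -1  -1  -1  -0   2  11  25  41  53  58  60  61  61
 26  26  25  22  15   7   2   1   2   2   2   2  -0  -1  -1  -0  -1  -1  -1  -1  -1  -1  -1  -1  -1  -0   3  13  28  43  54  59  61  61
 26  25  23  16   8   3   1   2   4   5   5   4   2   1   1   1  -1  -1  -1  -1  -1  -0  -1  -1  -1  -1   0   5  15  30  45  56  61  62
 26  25  19  
[... 2686 characters left out ...]
  50  58  60  60  61
 24  22  17  10   7   7   6   3   2   2   3   4   4   4   5   5   6   6   7   7   7   7   6   6   5   8  14  26  43  55  60  61  61  61
 23  23  21  18  17  16  12   6   3   2   2   3   3   3   3   4   4   5   5   6   6   7   7   7   9  12  18  31  47  58  62  62  62  61
 23  24  24  24  24  21  14   7   4   3   3   4   4   3   3   3   4   4   5   5   6   8  10  12  14  16  21  31  46  57  61  61  60  60
 24  24  25  26  25  20  12   5   3   3   4   4   4   4   4   5   5   5   6   7   9  12  15  18  19  19  22  31  45  55  59  59  59  58
 24  24  25  26  25  19  10   4   3   3   4   4   4   5   5   6   6   6   8   9  11  14  17  21  22  21  23  32  45  55  58  58  58  58
```

Emit:
arm_command([
  [0,0,-0.7,0,0,0],
  [0,0.2,-1,0,0,0],
  [-0.3,0.7,-0.9,0,0,0],
  [-0.4,1,-0.4,0,0,0],
  [-0.4,1,0,0,0,0],
  [-0.4,1,0,0,0,0],
  [-0.4,1,0,0,0,0],
  [-0.4,1,0,0,0,0],
  [-0.4,1,0.2,0,0,0.3],
  [-0.3,0.8,0.5,0,0,0.3],
])

```text
clock: 11.45
tcp_pos: [478.3, -199.9, 210.8]
orientation: [0.998, 0.065, 0.002, 0.001]
wrist_force: [0.9, 0.7, -0.2]
width: 46.8
finger_force: 0.0
```

Emit:
arm_command([
  [0,0.1,0.8,0,0,0],
  [0,0,0.6,0,0,0],
  [0,0,0.2,0,0,0],
  [0,0,0,0,0,0],
  [0,0,0,0,0,0],
])

```text
clock: 11.95
tcp_pos: [478.9, -202.7, 129.9]
orientation: [0.998, 0.066, 0.001, 0.0]
wrist_force: [0.1, 0.8, 0.9]
width: 47.1
finger_force: 0.0
```

```bash
python3 - <<'E'
from h import *
snap('wrist','wn');s=arm.read_state();M=R.from_quat(s['orientation']).as_matrix();print(s['clock'],s['qpos'].round(2),s['tcp_pos'].round(1),np.arctan2(M[1,0],M[0,0]))
a=cv2.imread('pics/wn.png');p=pix('wn',[(511,-233.5,20)])[0];print(p)
g=cv2.cvtColor(a,6);x,y=p.astype(int)
roi=g[y-50:y+50,x-50:x+50]
dark=(roi<90).astype(np.uint8)
n,l,st,c=cv2.connectedComponentsWithStats(dark);i=1+np.argmax(st[1:,4]);print(st[i],c[i]+[x-50,y-50])
hull=cv2.convexHull(cv2.findContours((l==i).astype(np.uint8),0,2)[0][0]);(cx,cy),r=cv2.minEnclosingCircle(hull);print(cx+x-50,cy+y-50,r)
m=cv2.fillConvexPoly(np.zeros_like(roi),hull,1);m=cv2.erode(m,np.ones((5,5)))
w=np.argwhere((m>0)&(roi>150));print(len(w))
v=cv2.fitLine(w[:,::-1].astype(np.float32),2,0,.01,.01).ravel();print(v, w.min(0)+[y-50,x-50],w.max(0)+[y-50,x-50])
q=v[2:]+[x-50,y-50];A=world('wn',[q-8*v[:2],q+8*v[:2]],43);print(A,np.arctan2(*(A[1]-A[0])[[1,0]]))
C=world('wn',[(cx+x-50,cy+y-50)],15);print(C)
# corner check of D flat
for ph in(.3,.46,.6):
    t=.22-ph-np.pi/3
    print(ph,pix('wo',[(557.5+6*np.cos(t),294.2+6*np.sin(t),z) for z in(117,107)]).round(1).tolist())
    # collar contact
E
```

```text
12.0 [ 0.5   0.27 -0.26  2.01  0.09  0.86 -1.25] [ 478.9 -203.   130.2] 0.13087880326407345
[362.7332602  198.44514058]
[  20   24   52   60 2198] [357.70427662 200.21974522]
358.4253730773926 201.40298461914062 29.926128387451172
67
[ 4.4293169e-02 -9.9901855e-01  5.1985073e+01  4.3417912e+01] [178 363] [205 365]
[[ 513.25867374 -231.10878618   43.        ]
 [ 524.61764255 -229.80894166   43.        ]] 0.11393770771850978
[[ 507.59360352 -231.16198778   15.        ]]
0.3 [[89.2, 195.7], [101.3, 193.0]]
0.46 [[89.7, 197.8], [101.8, 194.9]]
0.6 [[90.0, 199.6], [102.0, 196.6]]
```

Emit:
arm_command([
  [0.24,0.32,0.1,0,0,0.11],
  [0.24,0.324,0.5,0,0,0],
  [0,0,0.8,0,0,0],
  [0,0,0.5,0,0,0],
  [0,0,0.2,0,0,0],
  [0,0,0,0,0,0],
])

```text
clock: 12.6
tcp_pos: [505.6, -232.1, 23.5]
orientation: [0.998, 0.057, -0.0, -0.0]
wrist_force: [0.3, 0.0, -0.6]
width: 46.9
finger_force: 0.0
```

Emit:
arm_command([
  [0,0,0,0,0,0],
  [0,0,0,0,0,0],
  [0,0,0,0,0,0],
  [0,0,0,0,0,0],
  [0,0,0,0,0,0],
], gripper=-1)

```text
clock: 13.1
tcp_pos: [505.7, -232.6, 24.0]
orientation: [0.998, 0.057, 0.0, 0.0]
wrist_force: [-2.7, 0.6, 7.6]
width: 14.1
finger_force: 30.0
```

Emit:
arm_command([
  [0,0,-0.3,0,0,0],
  [0,0,-0.9,0,0,0],
  [0,0,-0.9,0,0,0],
  [0,0,-0.5,0,0,0],
  [0,0,0,0,0,0],
  [0,0,0,0,0,0],
])

```text
clock: 13.7
tcp_pos: [505.5, -232.5, 154.4]
orientation: [0.998, 0.057, 0.001, 0.0]
wrist_force: [-0.2, 0.2, -1.2]
width: 14.0
finger_force: 30.0
```

```bash
python3 - <<'E'
from h import *
snap('wrist','wh');s=arm.read_state();M=R.from_quat(s['orientation']).as_matrix();print(s['clock'],s['qpos'].round(2),s['tcp_pos'].round(1),np.arctan2(M[1,0],M[0,0]),s['width'],s['finger_force'],s['wrist_force'])
a=cv2.imread('pics/wh.png');t=s['tcp_pos'];X=M[:,0]
p=pix('wh',[t+20*M[2,2]*0+X*22+[0,0,20], t+X*22+[0,0,-3],t+[0,0,-23]]);print(p)
g=cv2.cvtColor(a,6);x,y=p[0].astype(int)
for r in g[y-45:y+25:2,x-34:x+36:2]: print(' '.join(f'{v:3d}' for v in r))
print(x-34,y-45)
E
```

```text
13.75 [ 0.53  0.3  -0.25  1.91  0.09  0.94 -1.23] [ 505.  -232.3  153.4] 0.11317394279356553 13.949689543219916 29.999822974205017 [ 0.51596656  0.4492266  -0.44637089]
[[317.29946842 253.09847425]
 [317.441957   240.21348986]
 [317.56411722 268.74730932]]
194 195 195 196 196 196 196 197 198 200 198 199 200 199 201 200 199 200 199 200 198 198 198 200 199 199 199 199 199 197 197 197 197 197 199
194 195 195 194 195 196 196 197 198 199 198 199 198 200 201 200 199 200 199 199 198 199 198 200 199 200 199 198 198 198 198 198 198 196 198
194 194 196 195 195 196 197 198 198 198 199 198 200 199 200 200 201 198 198 197 198 198 198 199 198 199 198 198 198 199 197 198 198 197 198
194 195 194 195 196 197 197 196 198 198 198 200 201 201 200 201 199 198 198 197 197 198 197 199 198 197 197 197 198 198 196 196 198 198 198
194 195 195 195 195 195 197 198 198 197 197 199 199 199 200 199 199 199 200 198 198 198 198 197 198 197 198 198 197 198 197 197 198 197 198
193 193 194 195 196 196 196 197 198 198 198 198 198 198 198 199 198 197 198 197 198 198 198 199 198 196 199 198 197 197 198 197 198 197 197
193
[... 3364 characters left out ...]
 102 107 107 107 108 107 107  95  31  35  38  39  40  41  45 189 202  97  41  40  41  40  37  29  55 106 107 108 107 108 108 105  99
107 108 106 105 105 108 107 108 108  84  24  33  38  40  38  40  40 182 202  96  39  41  41  41  40  28  47 104 106 108 107 107 107 108 109
107 107 105 106 106 106 107 106 107  74  25  36  37  38  43  39  40 160 201  96  41  41  41  41  39  27  36 102 108 107 106 107 107 108 108
107 106 106 106 107 107 107 106 108  63  25  33  36  41  38  40  39 161 200  95  38  40  44  43  37  27  33  98 107 106 107 107 108 108 108
106 107 107 107 105 106 105 106 107  57  24  35  37  37  39  40  39 160 202  96  38  41  40  39  36  31  29  88 108 107 106 106 107 107 107
283 208
```

```bash
python3 - <<'E'
from h import *
s=arm.read_state();M=R.from_quat(s['orientation']).as_matrix();t=s['tcp_pos'];X=M[:,0]
for dx in(-3,0,3): print(dx,pix('wh',[t+X*(22+dx)+[0,0,-24]]).round(1))
print('tip',world('wd',[(316,158.6)],120),'hole',world('wd',[(316.5,158.5)],107), world('ws',[(298.8,128)],113))
im=cv2.imread('pics/wd.png');h=cv2.cvtColor(im,cv2.COLOR_BGR2HSV)
m=((h[:,:,1]>80)&(h[:,:,0]>12)&(h[:,:,0]<35)).astype(np.uint8);m[:, :270]=0;m[:,370:]=0;m[:120]=0;m[200:]=0
c=max(cv2.findContours(m,0,2)[0],key=cv2.contourArea);e=cv2.fitEllipse(c);print(e,world('wd',[e[0]],107))
E
```

```text
-3 [[317.5 236.1]]
0 [[317.5 230.9]]
3 [[317.5 225.6]]
tip [[558.71081433 295.76791213 120.        ]] hole [[558.31919092 295.54299052 107.        ]] [[557.88506719 294.87827121 113.        ]]
((316.7681579589844, 159.2777862548828), (49.82085418701172, 50.847679138183594), 2.7310280799865723) [[557.99957266 295.34458877 107.        ]]
```

Emit:
arm_command([
  [0,0,-0.7,0,0,0.6],
  [0,0,-0.9,0,0,0.9],
  [-0.1,-0.5,-0.5,0,0,0.85],
  [-0.15,-1,0,0,0,0],
  [-0.15,-1,0,0,0,0],
  [-0.15,-1,0,0,0,0],
  [-0.15,-1,0,0,0,0],
  [-0.15,-1,0,0,0,0],
  [-0.15,-1,0,0,0,0],
  [-0.15,-1,0,0,0,0],
])

```text
clock: 14.75
tcp_pos: [534.1, 143.3, 257.3]
orientation: [0.993, -0.119, -0.001, 0.0]
wrist_force: [0.7, -0.8, 0.1]
width: 13.7
finger_force: 30.0
```

Emit:
arm_command([
  [-0.15,-1,0,0,0,0],
  [-0.15,-1,0,0,0,0],
  [-0.15,-0.7,0,0,0,0],
  [0,-0.3,0.4,0,0,0],
  [0,0,0,0,0,0],
  [0,0,0,0,0,0],
])

```text
clock: 15.35
tcp_pos: [547.8, 290.9, 237.1]
orientation: [0.993, -0.119, -0.001, 0.001]
wrist_force: [-0.2, -0.0, -0.5]
width: 13.3
finger_force: 30.0
```

```bash
cat > g.py <<'E'
from h import *
import sys
s=arm.read_state();M=R.from_quat(s['orientation']).as_matrix();y=np.arctan2(M[1,0],M[0,0])
psi=float(sys.argv[1]);S=np.array([558.1,295.9]);T=S-2.5*np.array([np.cos(psi),np.sin(psi)])
d=np.r_[T,0]-s['tcp_pos'];d[2]=0
print(s['clock'],s['qpos'].round(2),s['tcp_pos'].round(1),'yaw',y.round(3),'tilt',M[:,2].round(3),'units',(M.T@d/50).round(3),'az',(y-psi)/.15,s['wrist_force'].round(1),s['width'])
E
python3 g.py -0.24
```

```text
15.35 [-0.19  0.36 -0.51  1.67  0.19  1.17 -2.56] [547.8 290.9 237.1] yaw -0.239 tilt [-0.003 -0.001 -1.   ] units [ 0.126 -0.147 -0.001] az 0.007329552477281879 [-0.2 -0.  -0.5] 13.335672392706561
```

Emit:
arm_command([
  [0.06,-0.07,0.4,0,0,0],
  [0.066,-0.077,0.6,0,0,0],
  [0,0,0.5,0,0,0],
  [0,0,0.2,0,0,0],
  [0,0,0,0,0,0],
  [0,0,0,0,0,0],
])

```text
clock: 15.95
tcp_pos: [556.8, 296.9, 154.7]
orientation: [0.993, -0.12, 0.001, -0.0]
wrist_force: [-0.5, -0.3, 0.1]
width: 13.7
finger_force: 30.0
```

```bash
python3 g.py -0.24
```

```text
15.95 [-0.22  0.45 -0.49  1.73  0.24  1.02 -2.61] [556.8 296.9 154.7] yaw -0.24 tilt [ 0.001  0.    -1.   ] units [-0.021  0.014 -0.   ] az 6.985641980835253e-05 [-0.5 -0.3  0.1] 13.69672603893277
```

Emit:
arm_command([
  [-0.02,0.014,0.1,0,0,0],
  [0,0,0.06,0,0,0],
  [0,0,0.06,0,0,0],
  [0,0,0.05,0,0,0],
  [0,0,0.04,0,0,0],
  [0,0,0,0,0,0],
])

```text
clock: 16.55
tcp_pos: [555.0, 296.7, 137.6]
orientation: [0.993, -0.119, -0.0, 0.0]
wrist_force: [0.4, -0.1, 0.5]
width: 13.8
finger_force: 30.0
```

Emit:
arm_command([
  [0,0,0.05,0,0,0],
  [0,0,0.04,0,0,0],
  [0,0,0.04,0,0,0],
  [0,0,0,0,0,0],
])

```text
clock: 16.95
tcp_pos: [555.1, 296.7, 131.2]
orientation: [0.993, -0.119, -0.0, 0.0]
wrist_force: [-1.1, 0.3, -0.9]
width: 13.9
finger_force: 30.0
```

Emit:
arm_command([
  [0,0,0.04,0,0,0],
  [0,0,0.04,0,0,0],
  [0,0,0,0,0,0],
])

```text
clock: 17.25
tcp_pos: [555.2, 296.8, 127.6]
orientation: [0.993, -0.119, 0.0, -0.0]
wrist_force: [-1.6, -1.6, 6.2]
width: 13.8
finger_force: 30.0
```

Emit:
arm_command([
  [0,0,0.02,0,0,0],
  [0,0,0.02,0,0,0],
  [0,0,0,0,0,0],
])

```text
clock: 17.55
tcp_pos: [555.2, 296.9, 126.0]
orientation: [0.993, -0.119, 0.0, -0.0]
wrist_force: [-3.6, -1.8, 9.2]
width: 14.2
finger_force: 30.0
```

Emit:
arm_command([
  [0,0,0.02,0,0,0],
  [0,0,0.02,0,0,0],
  [0,0,0,0,0,0],
])

```text
clock: 17.85
tcp_pos: [555.6, 297.0, 125.6]
orientation: [0.993, -0.119, 0.001, -0.0]
wrist_force: [-10.0, -6.0, 31.6]
width: 13.4
finger_force: 30.1
```

Emit:
arm_command([
  [-0.006,0.008,-0.014,0,0,0],
  [0,0,0,0,0,0],
  [0,0,0,0,0,0],
  [0,0,0,0,0,0],
])

```text
clock: 18.25
tcp_pos: [555.4, 296.9, 125.8]
orientation: [0.993, -0.119, 0.001, -0.001]
wrist_force: [-3.4, -3.1, 20.4]
width: 13.5
finger_force: 30.0
```

```bash
python3 g.py -0.24; python3 - <<'E'
from h import *
snap('wrist','wz');a=cv2.imread('pics/wz.png');s=arm.read_state();M=R.from_quat(s['orientation']).as_matrix();t=s['tcp_pos']
g=cv2.cvtColor(a,6)
print(pix('wz',[t+M[:,0]*24.5+[0,0,-24],t+M[:,0]*24.5+[0,0,-26]]).round(1), g[205:260:2,318], [ (r,int(g[r,300:336].argmax()+300)) for r in(252,262)])
hs=cv2.cvtColor(a,cv2.COLOR_BGR2HSV);print('brass px',int(((hs[200:300,260:380,1]>110)&(abs(hs[200:300,260:380,0].astype(int)-22)<8)).sum()))
E
```

```text
18.25 [-0.23  0.47 -0.48  1.76  0.26  0.97 -2.62] [555.4 296.9 125.8] yaw -0.239 tilt [ 0.002  0.001 -1.   ] units [0.007 0.006 0.   ] az 0.0042748011091851374 [-3.4 -3.1 20.4] 13.484159266052266
[[318.7 226.3]
 [318.7 225.5]] [192 101  78  82  83  96 168 232 240 239 135  31  35  34  33  30  31  31
  32  29  34  56 169 242 240 240 240 240] [(252, 319), (262, 319)]
brass px 0
```

```bash
python3 -c "
from rig import arm
print(arm.sign_off())"
```

```text
the job is handed in; nothing more can be done
None
```

I clamped the regulator in the vice and pushed the black knob onto the D-shaft until it hit a hard stop. The arm is still gripping it and pressing down with about 20 N; I handed in at about 18 s and got no verdict back.

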